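Still the swinging drop hook and hang the caddy

ROBOT

A 6-joint arm with a two-finger parallel gripper is mounted at the origin on the work surface; the furniture and walls round the work are solid. World frame = base frame: x ahead of the robot, y to its left, z up, the work surface at z = 0. Lengths are in mm, angles in rad, forces in N, time in s.
With the tool pointing down it reaches from about 300 to 875 mm from the base axis. Payload 4.2 kg.
Tool frame: the origin (TCP) lies on the centre line of the jaws, within the pads' length; the fingertips stand 8 mm ahead of it and the grasp point (between the pads) lies 11 mm behind it; z points along the fingers, y is the direction in which the jaws open and shut (so a half turn about z gives the same grasp; the last joint's range is limited). The gripper opens to 85 mm and grips with 20 to 120 N. Pads are 22 mm wide; open, the fingers measure 114 mm over their backs; the gripper's body (76 mm by 85 mm) begins 54 mm behind the grasp point. The pads swing forward as they close: fully open they stand 13 mm farther back than shut.
Start: joints at [-1.307, 0.32, 1.565, -0, 1.257, -0.02], TCP at [161.005, -552.012, 239.338] pointing down, gripper open.
Joint ranges: [-3.11, 3.11], [-0.84, 2.01], [0.21, 2.61], [-1.34, 4.49], [0.05, 2.63], [-2.56, 2.56]. Speed limits (rad/s): [2.57, 2.57, 3.14, 3.14, 3.14, 3.14].

INTERFACE

Orientations are given as a unit quaternion [x, y, z, w].
In Python, from rig import robot gives the robot as it stands. The module is installed in compiled form; this text tells all that it offers.
- The arm moves only by the tool move_arm, never from a script. Its argument "increments" is a list that holds one entry, the list of rows, each a list of 7 numbers: the shift along the tool's x, y, z in units of 1 m (1.0 is 1 m), then the turn, a rotation vector about the tool's x, y, z in units of pi/2 rad (1.0 is pi/2 rad), then the opening, from 0 (shut) to 1 (fully open). A call has 1 to 12 rows; each row is the pose to reach, as a shift and turn from the pose commanded when the call began, along the tool's axes at that moment; what a row does not reach only later rows make up. A row lasts 1/8 s, in which the tool goes at most 62.5 mm and 10.7 degrees, less where a joint would pass 70% of its speed; a pose out of reach is approached as far as the arm can. A call with a number of a shift or a turn outside -1 to 1 is refused whole. A call with a gripper value outside its range is refused whole. The fingers move at their own pace and stop on an object; "force" is the grip in N (left out, the last holds). Time passes only in rows, so rows that repeat a pose let the fingers close. It gives the time, the measured TCP pose, the force and the opening at its end, in the units of the state.
- robot.sense(): the state, without advancing time (a new reading comes with each control period).
- robot.get_image(name): name is "scene" or "side" or "wrist"; returns (picture, depth): 420x560x3 uint8, red, green, blue; 420x560 float32, mm along the optical axis (not along the pixel's ray), 0 where there is no reading.
- robot.camera_info(name): a dict with "intrinsics" (3x3 intrinsics, pixels), "cam_to_world" (4x4, takes a point from camera to world coordinates); the wrist camera has in their place "mount" (4x4, takes a point from camera to tool coordinates, whose origin is the TCP and whose axes are the flange's). Camera axes: x right, y down, z forward; pixel columns grow to the right and rows downward; lengths in mm; the calibration is good to about 2 mm. A picture is of the moment at which its call begins: read the wrist's pose just before it. camera_info takes no time and is no camera call.
- robot.job_done(): hands the job in, once; it reports no verdict.
The state is a dict: "time": time; "q": joint angles; "dq": joint speeds; "joint_efforts": joint torques, N m; "tool_pos": TCP position; "ee_rot": TCP orientation; "force": force on the tool from outside, world axes, zero at the start; "ft_torque": the same for the moment, N m; "finger_gap": finger opening in mm.
Only numpy, scipy, OpenCV 4.12 (cv2) and the standard library are available. Lean on these libraries where they do the work, as an engineer would, in place of code of your own. Each camera call takes 0.05 s, during which the arm holds its last target.

TASK

The drop hook on the small table stand is swinging from side to side. First touch it to bring it to rest hanging straight down; then take the grey caddy that has an open arch under its grip tab and hang it by the arch on the hook, so that it hangs upright and quiet when you let go. Keep the caddy upright on the way and leave the other caddy, the low one without an arch, where it stands.

Things in the scene. Friction and masses are not known exactly. Their poses are not given: they have to be found in the camera images.
- stand_rest (a point): Where hook_seat is when the hook hangs still, fixed to the stand, 189 mm above the table. Axes: x from the hook's tip back to the post, y the swing direction, z up. Post (steel, 18 mm thick, 319 mm high) 103 mm along +x; swing pivot 75 mm along +x and 111 mm up. Stand has a grey foot plate 120 x 150 x 12 mm and cannot move.
- hook_seat (a point): Top of the swinging steel hook's level bar, where the caddy's arch shall rest; moves with the hook, stand's axes when still. A shank 16 mm wide hangs from the pivot; at its foot a round bar 8 mm thick reaches toward -x: 75 mm from shank to this point, 46 mm more to its end, turned up to 18 mm above this point.
- drop_hook (a joint): Hook's swing about the stand's x, rad: 0 = straight down, positive = bar swung to stand's +y. Starts at 0.30 to 0.45, let go: swings about every 0.7 s, up to 50 mm each side at the bar, almost without friction, and still does after 45 s if left alone. 0.2 kg. Stopped at 0 and let go slowly, it stays there.
- caddy_tab (a point): Grip point of the tab of the grey plastic caddy to hang (0.12 kg), 122 mm above its underside. Tab 34 mm along caddy x, 12 mm thick along y, from 23 mm below to 21 mm above this point; z up. Under it an arch of 8 mm bar stands across y over an open pot 56 (x) x 64 (y) x 45 mm high. A half turn about z changes nothing.
- caddy_arch (a point): Middle of the underside of that arch, 31 mm below caddy_tab, 91 mm above the caddy's underside, same axes. The opening runs through along x, 52 mm wide (y) and 46 mm high down to the pot's rim; its top is flat for 20 mm in the middle and slopes down at the sides.
- low_caddy_tab (a point): Centre of a like tab on the other, low caddy: same grey pot, a solid bridge at the rim, no arch; 97 mm high, this point 76 mm above its underside. Not to be moved.
Things that resemble listed ones, but are neither listed nor needed, are in the scene too. What is shaped like the part that bears caddy_tab but green is not meant.

How it is judged:
By the outcome, as a careful person would: the job done as asked, in the order asked, and still so for the second after the job is handed in, with the robot touching nothing.
It also fails if it takes over 72 s, if anything falls off the work surface, if the arm or the gripper's body presses on something with over 40 N, if the wrist force passes 120 N, or if a joint passes its speed limit or range.

## Working session

There is one attempt and no reset: what is moved stays moved. The work goes in short steps, Python scripts to look and compute and a tool call to move; the robot and the scene stay as the last step left them, time stands still between calls to the robot, and variables do not carry over. Pictures are saved under pics/ and viewed, and the job is handed in when it is done.

Besides the shell and the picture viewer there is one more tool, called after "Emit:" as name([rows], argument=value, ...), one row to a line, values as JSON. move_arm: Moves the arm, as the interface text tells. Shifts and turns lie within -1 to 1; 1 stands for 1 m of shift or pi/2 rad of turn. Its arguments: {"type":"object","properties":{"increments":{"type":"array"},"force":{"type":"number"}},"required":["increments"]}

```bash
mkdir -p pics; cat > h.py <<'E'
import numpy as np, cv2
from rig import robot
from scipy.spatial.transform import Rotation as R
def snap(n,f):
    s=robot.sense(); im,d=robot.get_image(n); cv2.imwrite(f'pics/{f}.png',im[:,:,::-1]); np.save(f'pics/{f}.npy',d); return s,im,d
def T(n,s=None):
    c=robot.camera_info(n); K=np.array(c['intrinsics'])
    if n=='wrist':
        M=np.eye(4); M[:3,:3]=R.from_quat(s['ee_rot']).as_matrix(); M[:3,3]=s['tool_pos']; return K,M@np.array(c['mount'])
    return K,np.array(c['cam_to_world'])
def cloud(n,d,s=None):
    K,M=T(n,s); v,u=np.mgrid[:d.shape[0],:d.shape[1]]
    P=np.stack([(u-K[0,2])/K[0,0]*d,(v-K[1,2])/K[1,1]*d,d],-1)
    return P@M[:3,:3].T+M[:3,3]
E
python3 - <<'E'
from h import *
print(robot.sense())
for n in ['scene','side','wrist']:
    s,im,d=snap(n,n+'0'); K,M=T(n,s); print(n,K.round(1).tolist(),M.round(3).tolist(),d.min(),d.max())
print(robot.sense()['time'])
E
```

```text
{'time': 0.0, 'q': array([-1.30700200e+00,  3.20311535e-01,  1.56570710e+00,  5.18782103e-06,
        1.25742173e+00, -1.99947023e-02]), 'dq': array([ 2.62972334e-05,  6.77561806e-04,  9.51464732e-04, -6.57441422e-04,
        2.47983408e-03,  1.14582276e-04]), 'joint_efforts': array([-6.58712597e-04, -4.15518951e+01, -2.34157920e+01, -6.35579431e-05,
        8.25328811e-03,  9.24640737e-07]), 'tool_pos': array([ 160.87660838, -551.53384353,  238.46008775]), 'ee_rot': array([ 9.89949544e-01,  1.41417989e-01, -1.09890706e-04, -9.17300994e-04]), 'force': array([0.41901949, 0.18047809, 0.7214537 ]), 'ft_torque': array([0.05178366, 0.01707183, 0.01824938]), 'finger_gap': 85.660011955773}
scene [[477.4, 0.0, 279.6], [0.0, 477.4, 210.0], [0.0, 0.0, 1.0]] [[0.779, -0.466, 0.42, -32.518], [-0.627, -0.583, 0.517, -579.129], [0.004, -0.666, -0.746, 1062.127], [0.0, 0.0, 0.0, 1.0]] 0.0 3666.5095
side [[525.7, 0.0, 283.4], [0.0, 525.7, 219.9], [0.0, 0.0, 1.0]] [[0.999, -0.034, 0.027, 424.783], [-0.039, -0.431, 0.901, -1080.356], [-0.019, -0.902, -0.432, 705.577], [0.0, 0.0, 0.0, 1.0]] 0.0 3668.8196
wrist [[323.5, 0.0, 279.0], [0.0, 323.5, 210.9], [0.0, 0.0, 1.0]] [[0.281, -0.914, -0.293, 234.257], [-0.96, -0.268, -0.084, -530.59], [-0.002, 0.305, -0.952, 373.077], [0.0, 0.0, 0.0, 1.0]] 0.0 1505.1534
0.15
```

View pics/scene0.png

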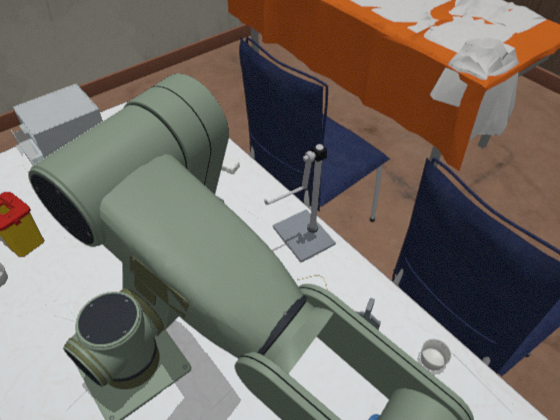

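View pics/side0.png

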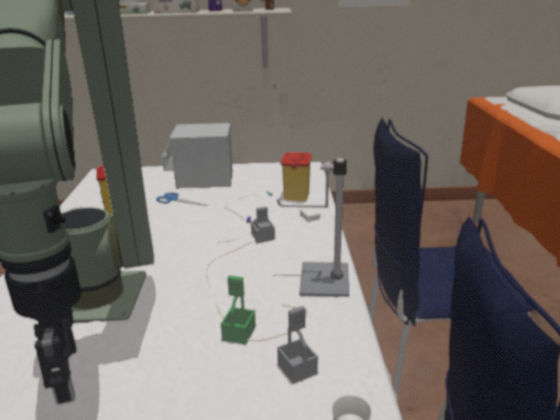

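View pics/wrist0.png

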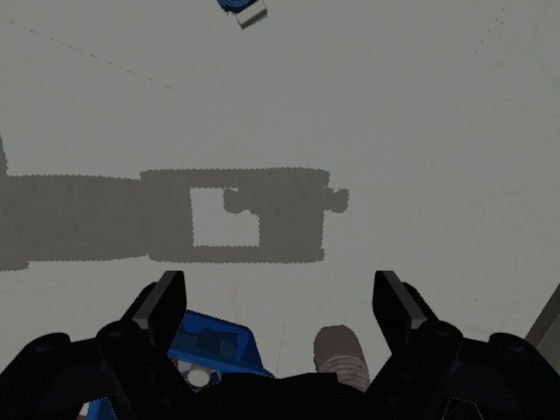

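The side view shows the stand's foot at about (325,278), with the hook bar at (280–325,203). The grey arched caddy is at (297,345), the green one at (238,310) and the low grey one at (262,225). Next I'll measure them with depth.

```bash
python3 - <<'E'
from h import *
im=cv2.imread('pics/side0.png'); d=np.load('pics/side0.npy'); P=cloud('side',d)
big=cv2.resize(im[140:400,200:380],None,fx=3.2,fy=2.3*1,interpolation=cv2.INTER_CUBIC)
big=cv2.resize(im[140:390,200:380],None,fx=2.4,fy=2.4,interpolation=cv2.INTER_CUBIC); cv2.imwrite('pics/sz.png',big)
S=cv2.imread('pics/scene0.png'); cv2.imwrite('pics/scz.png',cv2.resize(S[130:270,230:430],None,fx=4,fy=4,interpolation=cv2.INTER_CUBIC))
for (u,v) in [(297,320),(297,314),(298,345),(297,360),(340,165),(340,200),(340,250),(325,280),(303,268),(349,268),(350,290),(300,290),(328,168),(327,190),(290,203),(281,203),(262,215),(262,230)]:
    print('side',u,v,P[v,u].round(0),d[v,u])
ds=np.load('pics/scene0.npy'); Q=cloud('scene',ds)
for (u,v) in [(320,152),(317,200),(313,230),(300,240),(275,236),(311,213),(335,238),(304,258),(308,158),(303,188),(285,195),(268,202),(370,310),(370,322)]:
    print('scene',u,v,Q[v,u].round(0))
E
```

```text
side 297 320 [ 470. -289.  121.] 967.5282
side 297 314 [ 470. -287.  133.] 963.90466
side 298 345 [ 473. -250.   32.] 1041.2418
side 297 360 [ 471. -260.    2.] 1044.9545
side 340 165 [586.  20. 309.] 1167.5801
side 340 200 [589.  22. 223.] 1207.0825
side 340 250 [593.  27.  89.] 1269.6112
side 325 280 [557.  15.  13.] 1289.744
side 303 268 [507.  77.  12.] 1345.3182
side 349 268 [628.  89.   1.] 1363.7571
side 350 290 [614. -16.   2.] 1268.1575
side 300 290 [493. -21.  10.] 1257.6592
side 328 168 [560.  22. 302.] 1172.0238
side 327 190 [562.  49. 238.] 1223.5841
side 290 203 [495. 502.   8.] 1729.2655
side 281 203 [455.  78. 196.] 1265.0162
side 262 215 [405. 278.  72.] 1497.0994
side 262 230 [404. 251.  38.] 1487.8862
scene 320 152 [577.  21. 315.]
scene 317 200 [588.  28. 136.]
scene 313 230 [578.  22.  24.]
scene 300 240 [532.  24.  13.]
scene 275 236 [490.  84.   6.]
scene 311 213 [578.  35.  85.]
scene 335 238 [ -33. -579. 1062.]
scene 304 258 [500. -29.  13.]
scene 308 158 [553.  36. 299.]
scene 303 188 [554.  48. 188.]
scene 285 195 [501.  56. 190.]
scene 268 202 [450.  60. 194.]
scene 370 310 [ 458. -291.  138.]
scene 370 322 [ 495. -279.   24.]
```

View pics/sz.png

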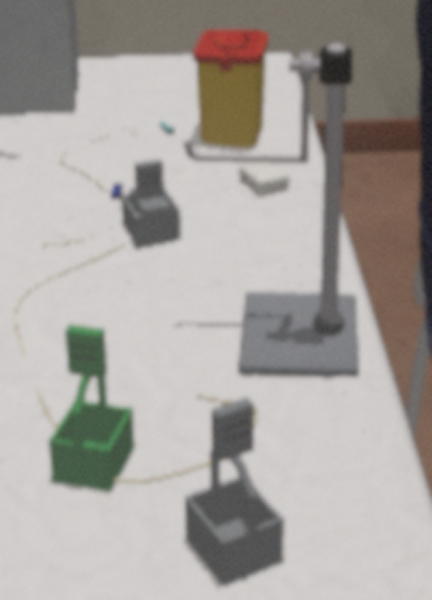

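View pics/scz.png

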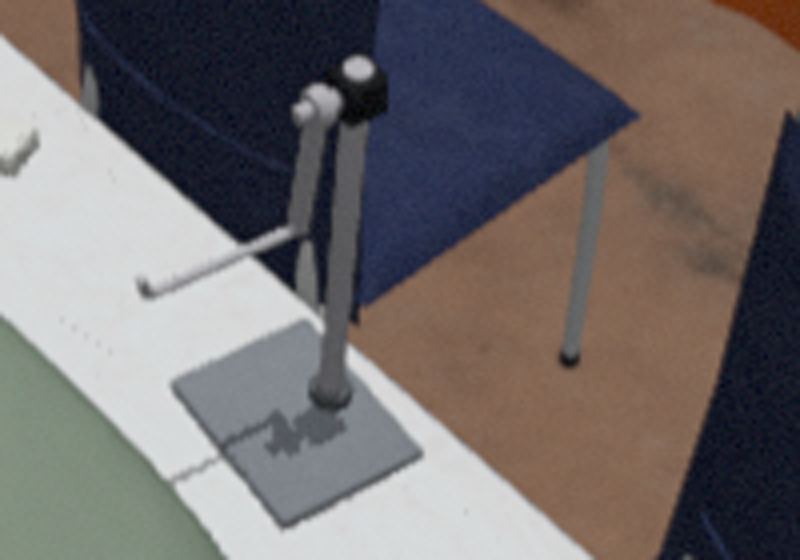

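```bash
cat >> h.py <<'E'
def rect(X):
    r=cv2.minAreaRect(X[:,:2].astype(np.float32)); b=cv2.boxPoints(r); return np.round(r[0],1),np.round(r[1],1),round(r[2],1),b.round(0).tolist()
E
python3 - <<'E'
from h import *
for n in ['side','scene']:
    im=cv2.imread(f'pics/{n}0.png'); d=np.load(f'pics/{n}0.npy'); P=cloud(n,d)
    hsv=cv2.cvtColor(im,cv2.COLOR_BGR2HSV); grey=(hsv[...,2]<150)
    x,y,z=P[...,0],P[...,1],P[...,2]
    m=(d>0)&(z>6)&(z<18)&(x>460)&(x<640)&(y>-70)&(y<110)&grey
    print(n,'plate',m.sum(),rect(P[m]),'z',np.median(z[m]))
    m=(d>0)&(z>40)&(z<285)&(abs(x-588)<25)&(abs(y-25)<30)
    X=P[m]; 
    for a,b in [(40,100),(100,160),(160,220),(220,285)]:
        q=X[(X[:,2]>a)&(X[:,2]<b)]
        if len(q): print(' post',a,b,len(q),np.median(q,0).round(1),np.percentile(q,[5,95],axis=0).round(0).tolist())
    m=(d>0)&(z>102)&(z<150)&(abs(x-470)<60)&(abs(y+285)<50)
    X=P[m]; print(' tab',len(X),X.mean(0).round(1),X[:,2].max(),rect(X))
    C=np.cov(X[:,:2].T); w,v=np.linalg.eigh(C); print(w,v.tolist())
    m=(d>0)&(z>3)&(z<60)&(abs(x-480)<70)&(y>-340)&(y<-180)
    X=P[m]; print(' pot',len(X),rect(X), X[:,2].max())
    m=(d>0)&(z>38)&(z<50)&(abs(x-480)<70)&(y>-340)&(y<-180)
    X=P[m]; print(' rim',len(X),rect(X) if len(X) else 0)
    # green, low
    g=(hsv[...,0]>50)&(hsv[...,0]<75)&(hsv[...,1]>100)&(d>0)&(z>3)&(abs(x-380)<100)&(abs(y+150)<120); X=P[g]
    if len(X): print(' green',len(X),rect(X),X[:,2].max())
E
```

```text
side plate 1351 (array([556.4,  31.1]), array([149.2, 116.7]), 83.1, [[490.0, -36.0], [605.0, -50.0], [623.0, 98.0], [507.0, 112.0]]) z 11.951159101863709
 post 40 100 153 [586.3  26.6  70.1] [[579.0, 22.0, 44.0], [595.0, 31.0, 96.0]]
 post 100 160 174 [586.5  26.3 128.7] [[579.0, 22.0, 104.0], [595.0, 32.0, 157.0]]
 post 160 220 182 [586.   26.8 191.1] [[579.0, 22.0, 163.0], [595.0, 33.0, 217.0]]
 post 220 285 216 [585.9  26.7 250.3] [[565.0, 22.0, 223.0], [595.0, 43.0, 280.0]]
 tab 385 [ 469.1 -287.3  125.4] 144.6208955069054 (array([ 469.3, -284.1]), array([35. , 14.3]), 26.8, [[450.0, -286.0], [457.0, -298.0], [488.0, -283.0], [482.0, -270.0]])
[  7.41856428 105.77908053] [[0.3773194710557406, -0.9260831586646072], [-0.9260831586646072, -0.3773194710557406]]
 pot 1378 (array([ 481.2, -260.2]), array([137.8, 159.8]), 0.4, [[412.0, -181.0], [413.0, -341.0], [551.0, -340.0], [549.0, -180.0]]) 59.55157082182484
 rim 319 (array([ 469.4, -283.5]), array([57.7, 68.4]), 25.6, [[429.0, -265.0], [458.0, -327.0], [510.0, -302.0], [481.0, -240.0]])
 green 16 (array([ 368. , -189.2]), array([
[... 457 characters left out ...]
90.2] [[576.0, 25.0, 163.0], [590.0, 39.0, 218.0]]
 post 220 285 126 [580.7  29.2 251.6] [[577.0, 25.0, 223.0], [590.0, 38.0, 275.0]]
 tab 131 [ 462.3 -283.9  133.2] 147.67143787959048 (array([ 467.7, -281.1]), array([35.3, 12.9]), 26.9, [[449.0, -283.0], [455.0, -295.0], [486.0, -279.0], [481.0, -267.0]])
[ 13.78615128 110.66667508] [[0.42091138600330874, -0.9071017611783], [-0.9071017611783, -0.42091138600330874]]
 pot 259 (array([ 514.5, -260.2]), array([159.2,  70.7]), 89.6, [[479.0, -340.0], [549.0, -340.0], [550.0, -181.0], [480.0, -180.0]]) 58.9140007500381
 rim 21 (array([ 493.5, -274.3]), array([24. , 70.8]), 3.3, [[479.0, -240.0], [484.0, -310.0], [508.0, -309.0], [503.0, -238.0]])
```

```bash
cat >> h.py <<'E'
def inc(pos,yawdeg,s=None):
    s=s or robot.sense(); A=R.from_quat(s['ee_rot']); y=np.radians(yawdeg)
    B=R.from_matrix(np.array([[np.cos(y),np.sin(y),0],[np.sin(y),-np.cos(y),0],[0,0,-1]]))
    sh=A.inv().apply(np.array(pos)-s['tool_pos'])/1000; rv=(A.inv()*B).as_rotvec()/(np.pi/2)
    x=A.apply([1,0,0]); 
    print('t',round(s['time'],3),'pos',s['tool_pos'].round(1),'yaw',np.degrees(np.arctan2(x[1],x[0])).round(2),'q',s['q'].round(2),'F',s['force'].round(1),'gap',round(s['finger_gap'],1))
    print('shift',sh.round(4),'turn',rv.round(4))
E
python3 - <<'E'
from h import *
inc([484,44,250],173.3); inc([322,-254,280],106.3)
E
```

```text
t 0.15 pos [ 160.9 -551.7  238.7] yaw 16.26 q [-1.31  0.32  1.57 -0.    1.26 -0.02] F [ 0.6 -0.2  0.2] gap 85.4
shift [ 0.477  -0.4814 -0.0107] turn [-2.0000e-04 -1.1000e-03 -1.7449e+00]
t 0.15 pos [ 160.9 -551.7  238.7] yaw 16.26 q [-1.31  0.32  1.57 -0.    1.26 -0.02] F [ 0.6 -0.2  0.2] gap 85.4
shift [ 0.238  -0.2407 -0.041 ] turn [-6.0000e-04 -7.0000e-04 -1.0004e+00]
```

Emit:
move_arm([
  [[0.238, -0.241, -0.045, 0, 0, -1, 1], [0.238, -0.241, -0.045, 0, 0, -1, 1], [0.238, -0.241, -0.045, 0, 0, -1, 1], [0.238, -0.241, -0.045, 0, 0, -1, 1], [0.238, -0.241, -0.045, 0, 0, -1, 1], [0.238, -0.241, -0.045, 0, 0, -1, 1], [0.238, -0.241, -0.045, 0, 0, -1, 1], [0.238, -0.241, -0.045, 0, 0, -1, 1], [0.238, -0.241, -0.045, 0, 0, -1, 1]],
])

```text
time: 1.27
tool_pos: [321.9, -253.7, 284.2]
ee_rot: [0.599, 0.801, -0.0, -0.0]
force: [0.3, 0.3, -1.1]
finger_gap: 85.5
```

```bash
python3 - <<'E'
from h import *
inc([484,44,280],173.3)
E
```

```text
t 1.275 pos [ 321.9 -253.7  284.2] yaw 106.46 q [-0.7   0.03  1.82 -0.    1.3  -0.98] F [ 0.3  0.3 -1.1] gap 85.5
shift [0.2396 0.2398 0.0042] turn [-0.000e+00 -2.000e-04 -7.427e-01]
```

Emit:
move_arm([
  [[0.24, 0.24, 0.004, 0, 0, -0.743, 1], [0.24, 0.24, 0.004, 0, 0, -0.743, 1], [0.24, 0.24, 0.004, 0, 0, -0.743, 1], [0.24, 0.24, 0.004, 0, 0, -0.743, 1], [0.24, 0.24, 0.004, 0, 0, -0.743, 1], [0.24, 0.24, 0.004, 0, 0, -0.743, 1], [0.24, 0.24, 0.004, 0, 0, -0.743, 1]],
])

```text
time: 2.15
tool_pos: [485.8, 45.6, 279.6]
ee_rot: [0.057, 0.998, 0.0, -0.0]
force: [0.2, -0.4, 0.6]
finger_gap: 85.5
```

```bash
python3 - <<'E'
from h import *
inc([484.2,44.1,280],173.3)
snap('wrist','w1'); snap('side','s1'); snap('scene','c1'); inc([484.2,44.1,280],173.3)
E
```

```text
t 2.15 pos [485.8  45.6 279.6] yaw 173.45 q [ 0.07  0.16  1.68  0.    1.3  -1.39] F [ 0.2 -0.4  0.6] gap 85.5
shift [ 0.0015 -0.0017 -0.0004] turn [ 0.     -0.0006  0.0017]
t 2.3 pos [485.   43.8 280. ] yaw 173.12 q [ 0.07  0.16  1.68 -0.    1.3  -1.38] F [-0.8 -0.4 -1. ] gap 85.1
shift [ 0.0008  0.0002 -0.    ] turn [-0.0002 -0.0005 -0.002 ]
```

View pics/w1.png

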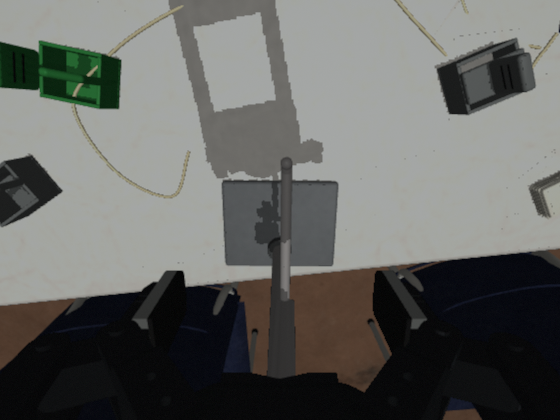

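View pics/s1.png

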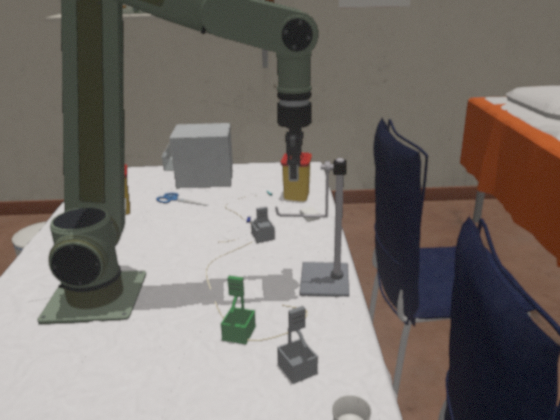

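View pics/c1.png

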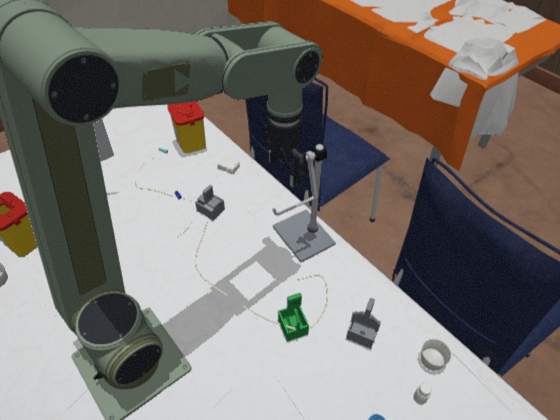

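```bash
cat >> h.py <<'E'
SX=np.array([np.cos(np.radians(-6.7)),np.sin(np.radians(-6.7))]); SY=np.array([-SX[1],SX[0]]); REST=np.array([484.2,44.1])
def barpts(d,s):
    P=cloud('wrist',d,s); z=P[...,2]; q=(P[...,:2]-REST); a=q@SX; b=q@SY
    m=(d>0)&(z>165)&(z<230)&(a>-60)&(a<-10)&(abs(b)<75)
    return a[m],b[m],z[m]
def bary(tag=None):
    s=robot.sense(); im,d=robot.get_image('wrist'); a,b,z=barpts(d,s); 
    return s['time'],len(b),a.min() if len(a) else 0,np.median(b) if len(b) else np.nan,np.median(z) if len(z) else np.nan
E
python3 - <<'E'
from h import *
L=[]
for i in range(18):
    r=bary(); L.append(r); print(*np.round(r,2))
L=np.array(L)
from scipy.optimize import curve_fit
f=lambda t,A,w,p,c:A*np.sin(w*t+p)+c
t=L[:,0]; best=None
for p0 in range(0,7):
    try:
        pp,_=curve_fit(f,t,L[:,3],[40,9,p0,0]); e=np.std(f(t,*pp)-L[:,3])
        if best is None or e<best[0]: best=(e,pp)
    except Exception as ex: pass
print(best)
E
```

```text
2.3 619.0 -48.18 -37.72 196.49
2.35 611.0 -48.11 -35.85 195.81
2.4 576.0 -48.14 -24.84 192.15
2.45 539.0 -48.13 -6.65 188.97
2.5 536.0 -48.07 13.46 189.2
2.55 574.0 -47.93 30.74 192.64
2.6 600.0 -47.71 40.82 195.96
2.65 607.0 -47.91 41.41 196.21
2.7 571.0 -47.99 32.57 193.14
2.75 551.0 -48.13 16.08 189.56
2.8 540.0 -48.2 -4.11 188.76
2.85 577.0 -48.24 -22.54 191.56
2.9 600.0 -48.27 -34.74 195.37
2.95 622.0 -48.35 -37.73 196.46
3.0 597.0 -48.17 -31.37 194.13
3.05 563.0 -48.28 -16.45 190.36
3.1 536.0 -48.04 3.2 188.58
3.15 560.0 -48.04 22.56 190.68
(np.float64(0.12366897822661564), array([-40.35736809,  10.04767883,  -2.84735456,   2.16026777]))
```

```bash
python3 - <<'E'
from h import *
inc(np.r_[REST+2.2*SY,228],173.3)
E
```

```text
t 3.2 pos [485.2  43.6 280.3] yaw 173.13 q [ 0.07  0.16  1.68 -0.    1.3  -1.38] F [-0.4  0.3 -0.1] gap 85.8
shift [0.0011 0.0026 0.0523] turn [-0.0001  0.     -0.0019]
```

Emit:
move_arm([
  [[0.001, 0.0026, 0.052, 0, 0, -0.002, 1], [0.001, 0.0026, 0.052, 0, 0, -0.002, 1], [0.001, 0.0026, 0.052, 0, 0, -0.002, 1], [0.001, 0.0026, 0.052, 0, 0, -0.002, 1]],
])

```text
time: 3.7
tool_pos: [485.7, 46.3, 230.2]
ee_rot: [0.058, 0.998, 0.0, 0.002]
force: [-0.3, -0.2, 0.3]
finger_gap: 85.5
```

```bash
python3 - <<'E'
from h import *
inc(np.r_[REST+2.2*SY,171],173.3)
for i in range(5):
    print(*np.round(bary(),2))
inc(np.r_[REST+2.2*SY,171],173.3)
E
```

```text
t 3.7 pos [485.7  46.3 230.2] yaw 173.31 q [ 0.07  0.19  1.77 -0.    1.18 -1.38] F [-0.3 -0.2  0.3] gap 85.5
shift [ 0.0015 -0.0002  0.0591] turn [0.0004 0.0023 0.0001]
3.7 838.0 -48.11 -6.89 189.0
3.75 823.0 -48.0 12.93 189.19
3.8 882.0 -48.09 29.91 192.44
3.85 939.0 -47.96 39.93 195.83
3.9 938.0 -47.88 40.63 195.95
t 3.95 pos [484.8  46.3 228.9] yaw 173.31 q [ 0.07  0.19  1.77 -0.    1.18 -1.38] F [-0.9  0.1  0.2] gap 85.5
shift [ 0.0004 -0.0001  0.0579] turn [0.0001 0.0008 0.0001]
```

Emit:
move_arm([
  [[0, 0, 0.058, 0, 0, 0, 1], [0, 0, 0.058, 0, 0, 0, 0.85], [0, 0, 0.058, 0, 0, 0, 0.7], [0, 0, 0.058, 0, 0, 0, 0.55], [0, 0, 0.058, 0, 0, 0, 0.4], [0, 0, 0.058, 0, 0, 0, 0.3], [0, 0, 0.058, 0, 0, 0, 0.2], [0, 0, 0.058, 0, 0, 0, 0.1], [0, 0, 0.058, 0, 0, 0, 0], [0, 0, 0.058, 0, 0, 0, 0]],
], force=20)

```text
time: 5.2
tool_pos: [484.5, 46.3, 170.3]
ee_rot: [0.058, 0.998, -0.0, -0.0]
force: [-0.3, 0.2, 0.2]
finger_gap: 7.4
```

```bash
python3 - <<'E'
from h import *
inc(np.r_[REST+2.2*SY,171],173.3)
s,im,d=snap('wrist','w2'); a,b,z=barpts(d,s); print(len(b),a.min(),np.median(b),np.median(z))
for lo in (-46,-40,-30,-20):
    m=(a>=lo)&(a<lo+8); print(lo,m.sum(),b[m].mean(),z[m].mean())
E
```

```text
t 5.2 pos [484.5  46.3 170.3] yaw 173.3 q [ 0.07  0.24  1.87 -0.    1.04 -1.38] F [-0.3  0.2  0.2] gap 7.4
shift [ 0.     -0.     -0.0007] turn [-0.     -0.      0.0001]
11368 -48.262964199056356 1.7271042223275588 215.4711871725049
-46 333 1.8012393296549587 204.43383831993398
-40 133 1.671547208094129 187.93135629776663
-30 373 1.6051997910545894 187.96413404621669
-20 9340 1.598624283676622 213.33106921948678
```

View pics/w2.png

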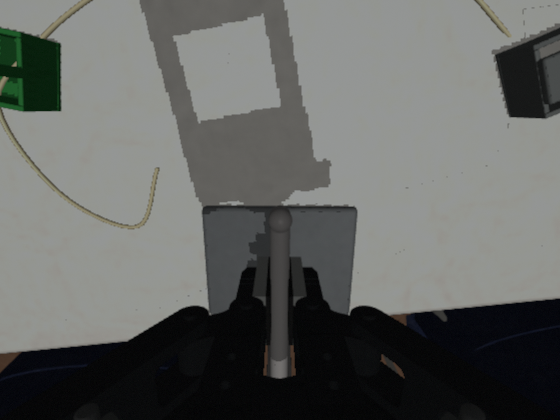

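The hook is gripped. Its bar reads +1.65 mm against a swing centre of +2.16, so I'll shift +0.5 mm and let go slowly.

Emit:
move_arm([
  [[0, 0.0005, 0, 0, 0, 0, 0], [0, 0.0005, 0, 0, 0, 0, 0], [0, 0.0005, 0, 0, 0, 0, 0], [0, 0.0005, 0, 0, 0, 0, 0.09], [0, 0.0005, 0, 0, 0, 0, 0.1], [0, 0.0005, 0, 0, 0, 0, 0.12], [0, 0.0005, 0, 0, 0, 0, 0.15], [0, 0.0005, 0, 0, 0, 0, 0.25]],
])

```text
time: 6.25
tool_pos: [484.6, 46.8, 170.2]
ee_rot: [0.058, 0.998, -0.0, -0.0]
force: [0.4, 0.4, -1.1]
finger_gap: 21.3
```

```bash
cat >> h.py <<'E'
def bary2():
    s=robot.sense(); im,d=robot.get_image('wrist'); a,b,z=barpts(d,s); m=(a>-50)&(a<-28)&(abs(b)<20)&(z<215); return s['time'],m.sum(),b[m].mean(),z[m].mean()
E
python3 - <<'E'
from h import *
inc(np.r_[REST+2.2*SY,171],173.3)
for i in range(9): print(*np.round(bary2(),2))
E
```

```text
t 6.25 pos [484.6  46.8 170.2] yaw 173.31 q [ 0.07  0.24  1.87 -0.    1.04 -1.38] F [ 0.4  0.4 -1.1] gap 21.3
shift [ 0.     -0.0005 -0.0008] turn [-0.0001 -0.      0.0001]
6.25 823.0 2.08 198.02
6.3 815.0 2.09 198.03
6.35 815.0 2.12 198.02
6.4 821.0 2.14 197.97
6.45 820.0 2.08 197.98
6.5 817.0 2.08 198.05
6.55 823.0 2.07 198.02
6.6 820.0 2.05 198.07
6.65 826.0 2.03 198.0
```

The hook is at rest, with residual motion of about 0.05 mm. Next is to back off upward and go to the caddy.

```bash
python3 - <<'E'
from h import *
inc([484.6,46.8,260],173.3); inc([476,-120,260],90)
E
```

```text
t 6.7 pos [484.6  46.8 170.3] yaw 173.31 q [ 0.07  0.24  1.87 -0.    1.04 -1.38] F [-0.6 -0.1 -0.1] gap 20.9
shift [-0.      0.     -0.0897] turn [-0.0001  0.      0.0001]
t 6.7 pos [484.6  46.8 170.3] yaw 173.31 q [ 0.07  0.24  1.87 -0.    1.04 -1.38] F [-0.6 -0.1 -0.1] gap 20.9
shift [-0.0109 -0.1666 -0.0897] turn [-0.000e+00  1.000e-04  9.257e-01]
```

Emit:
move_arm([
  [[0, 0, -0.04, 0, 0, 0, 0.25], [0, 0, -0.09, 0, 0, 0, 0.25], [0, 0, -0.11, 0, 0, 0, 0.25], [-0.011, -0.167, -0.11, 0, 0, 0.926, 0.6], [-0.011, -0.167, -0.11, 0, 0, 0.926, 0.8], [-0.011, -0.167, -0.11, 0, 0, 0.926, 0.8], [-0.011, -0.167, -0.11, 0, 0, 0.926, 0.8], [-0.011, -0.167, -0.11, 0, 0, 0.926, 0.8], [-0.011, -0.167, -0.11, 0, 0, 0.926, 0.8], [-0.011, -0.167, -0.11, 0, 0, 0.926, 0.8], [-0.011, -0.167, -0.11, 0, 0, 0.926, 0.8]],
])

```text
time: 8.07
tool_pos: [476.0, -120.4, 280.3]
ee_rot: [0.709, 0.705, -0.0, 0.0]
force: [0.4, 0.2, 0.4]
finger_gap: 68.4
```

```bash
python3 - <<'E'
from h import *
inc([469,-283,220],26.2)
E
```

```text
t 8.075 pos [ 476.  -120.4  280.3] yaw 89.68 q [-0.27  0.16  1.68 -0.    1.31 -0.27] F [0.4 0.2 0.4] gap 68.4
shift [-0.1627 -0.0061  0.0603] turn [-0.      0.      0.7054]
```

Emit:
move_arm([
  [[-0.163, -0.006, 0.06, 0, 0, 0.705, 0.8], [-0.163, -0.006, 0.06, 0, 0, 0.705, 0.8], [-0.163, -0.006, 0.06, 0, 0, 0.705, 0.8], [-0.163, -0.006, 0.06, 0, 0, 0.705, 0.8], [-0.163, -0.006, 0.06, 0, 0, 0.705, 0.8], [-0.163, -0.006, 0.06, 0, 0, 0.705, 0.8], [-0.163, -0.006, 0.06, 0, 0, 0.705, 0.8], [-0.163, -0.006, 0.06, 0, 0, 0.705, 0.8]],
])

```text
time: 9.07
tool_pos: [470.0, -283.3, 220.3]
ee_rot: [0.973, 0.231, -0.0, 0.0]
force: [0.5, -0.7, -0.5]
finger_gap: 68.3
```

```bash
python3 - <<'E'
from h import *
inc([469,-283,111],26.2)
s,im,d=snap('wrist','w3'); P=cloud('wrist',d,s); x,y,z=P[...,0],P[...,1],P[...,2]
m=(d>0)&(z>134)&(z<152)&(abs(x-469)<40)&(abs(y+283)<40); print('tabtop',m.sum(),rect(P[m]),np.median(z[m]))
m=(d>0)&(z>38)&(z<52)&(abs(x-469)<60)&(abs(y+283)<60); print('rim',m.sum(),rect(P[m]))
E
```

```text
t 9.075 pos [ 470.  -283.3  220.3] yaw 26.66 q [-0.56  0.29  1.66 -0.    1.19  0.54] F [ 0.5 -0.7 -0.5] gap 68.3
shift [-0.0007 -0.0007  0.1093] turn [0.0001 0.     0.0051]
tabtop 790 (array([ 468., -282.]), array([32.8, 11.9]), 26.2, [[451.0, -284.0], [456.0, -295.0], [485.0, -280.0], [480.0, -269.0]]) 142.3119425509057
rim 860 (array([ 467.3, -282.1]), array([56.2, 66.1]), 26.0, [[428.0, -265.0], [457.0, -324.0], [507.0, -300.0], [478.0, -240.0]])
```

View pics/w3.png

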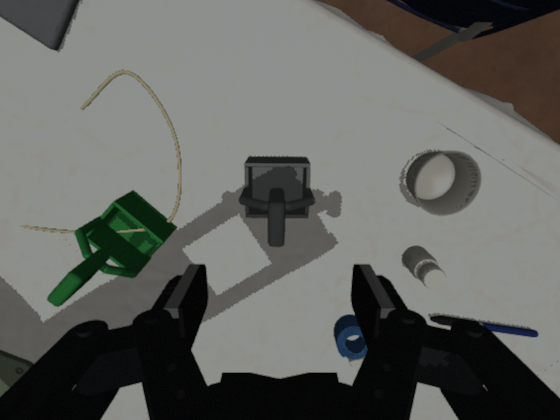

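Emit:
move_arm([
  [[-0.0012, -0.0015, 0.05, 0, 0, 0.005, 0.7], [-0.0012, -0.0015, 0.08, 0, 0, 0.005, 0.6], [-0.0012, -0.0015, 0.109, 0, 0, 0.005, 0.5], [-0.0012, -0.0015, 0.109, 0, 0, 0.005, 0.4], [-0.0012, -0.0015, 0.109, 0, 0, 0.005, 0.3], [-0.0012, -0.0015, 0.109, 0, 0, 0.005, 0.2], [-0.0012, -0.0015, 0.109, 0, 0, 0.005, 0.1], [-0.0012, -0.0015, 0.109, 0, 0, 0.005, 0], [-0.0012, -0.0015, 0.109, 0, 0, 0.005, 0], [-0.0012, -0.0015, 0.109, 0, 0, 0.005, 0]],
], force=35)

```text
time: 10.38
tool_pos: [468.7, -282.9, 112.5]
ee_rot: [0.974, 0.226, 0.001, 0.001]
force: [-0.2, 1.1, 6.2]
finger_gap: 11.5
```

```bash
python3 - <<'E'
from h import *
inc([469,-283,300],26.2)
E
```

```text
t 10.375 pos [ 468.7 -282.9  112.5] yaw 26.07 q [-0.56  0.39  1.81 -0.    0.94  0.55] F [-0.2  1.1  6.2] gap 11.5
shift [ 0.0004  0.0006 -0.1875] turn [ 0.0012 -0.0007 -0.0014]
```

Emit:
move_arm([
  [[0, 0, -0.02, 0, 0, 0, 0], [0, 0, -0.05, 0, 0, 0, 0], [0, 0, -0.1, 0, 0, 0, 0], [0, 0, -0.15, 0, 0, 0, 0], [0, 0, -0.19, 0, 0, 0, 0], [0, 0, -0.19, 0, 0, 0, 0]],
])

```text
time: 11.12
tool_pos: [469.3, -283.3, 304.5]
ee_rot: [0.974, 0.226, 0.002, 0.003]
force: [-0.6, -0.0, -1.5]
finger_gap: 11.5
```

```bash
python3 - <<'E'
from h import *
snap('side','s4'); s,im,d=snap('wrist','w4')
im=cv2.imread('pics/s4.png'); cv2.imwrite('pics/s4z.png',cv2.resize(im[100:350,200:380],None,fx=2.4,fy=2.4,interpolation=cv2.INTER_CUBIC))
P0=REST+2.73*SY
inc(np.r_[P0-110*SX,300],173.3); inc(np.r_[P0-110*SX-70*SY*2,300],106)
E
```

```text
t 11.225 pos [ 467.7 -282.2  300.4] yaw 26.07 q [-0.56  0.24  1.52 -0.    1.38  0.55] F [ 0.5 -0.1 -1.9] gap 11.4
shift [ 0.0672 -0.3477  0.0008] turn [-1.0000e-03 -8.0000e-04 -1.6358e+00]
t 11.225 pos [ 467.7 -282.2  300.4] yaw 26.07 q [-0.56  0.24  1.52 -0.    1.38  0.55] F [ 0.5 -0.1 -1.9] gap 11.4
shift [-0.0086 -0.23    0.0007] turn [-1.000e-03 -1.000e-04 -8.881e-01]
```

View pics/s4z.png

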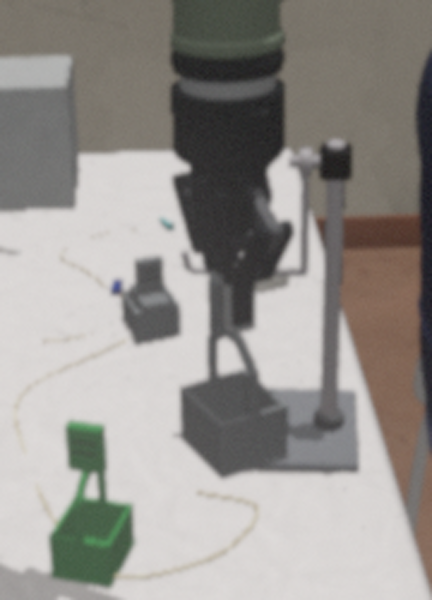

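View pics/w4.png

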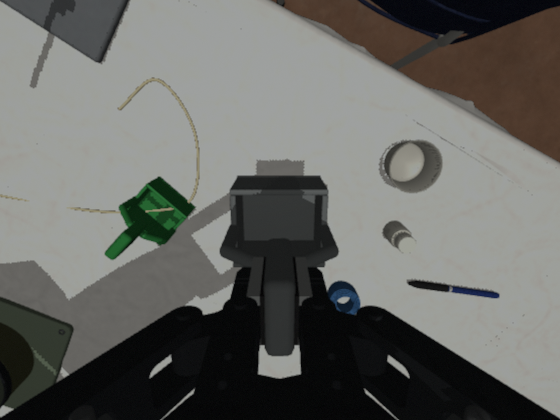

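Emit:
move_arm([
  [[-0.009, -0.23, 0, 0, 0, -0.888, 0], [-0.009, -0.23, 0, 0, 0, -0.888, 0], [-0.009, -0.23, 0, 0, 0, -0.888, 0], [-0.009, -0.23, 0, 0, 0, -0.888, 0], [-0.009, -0.23, 0, 0, 0, -0.888, 0], [-0.009, -0.23, 0, 0, 0, -0.888, 0], [-0.009, -0.23, 0, 0, 0, -0.888, 0], [-0.009, -0.23, 0, 0, 0, -0.888, 0]],
])

```text
time: 12.22
tool_pos: [357.9, -79.6, 299.2]
ee_rot: [0.601, 0.8, -0.001, -0.002]
force: [-0.4, 0.3, -1.7]
finger_gap: 11.6
```

```bash
python3 - <<'E'
from h import *
P0=REST+2.73*SY
inc(np.r_[P0-110*SX,300],173.3)
E
```

```text
t 12.225 pos [357.9 -79.6 299.2] yaw 106.19 q [-0.25 -0.05  1.86 -0.    1.34 -0.53] F [-0.4  0.3 -1.7] gap 11.6
shift [ 0.1289  0.0555 -0.0007] turn [-0.0014 -0.0028 -0.7457]
```

Emit:
move_arm([
  [[0.129, 0.0555, 0, -0.001, -0.003, -0.746, 0], [0.129, 0.0555, 0, -0.001, -0.003, -0.746, 0], [0.129, 0.0555, 0, -0.001, -0.003, -0.746, 0], [0.129, 0.0555, 0, -0.001, -0.003, -0.746, 0], [0.129, 0.0555, 0, -0.001, -0.003, -0.746, 0], [0.129, 0.0555, 0, -0.001, -0.003, -0.746, 0], [0.129, 0.0555, 0, -0.001, -0.003, -0.746, 0], [0.129, 0.0555, 0, -0.001, -0.003, -0.746, 0]],
])

```text
time: 13.22
tool_pos: [375.9, 59.3, 299.5]
ee_rot: [0.06, 0.998, -0.001, 0.0]
force: [0.6, -0.4, -0.6]
finger_gap: 11.6
```

```bash
python3 - <<'E'
from h import *
P0=REST+2.73*SY
inc(np.r_[P0-110*SX,236],173.3)
for n in ['side','scene']:
    s,im,d=snap(n,n+'5'); P=cloud(n,d)
    q=P[...,:2]-P0; a=q@SX;b=q@SY; z=P[...,2]
    for nm,m in [('bar',(abs(a+25)<35)&(abs(b)<40)&(z>172)&(z<215)),('pot',(a>-150)&(a<-75)&(abs(b)<45)&(z>175)&(z<240))]:
        m&=d>0
        if m.sum()>5: print(n,nm,m.sum(),'a',np.percentile(a[m],[1,99]).round(0),'b',np.percentile(b[m],[1,50,99]).round(1),'z',np.percentile(z[m],[1,50,99]).round(0))
im=cv2.imread('pics/side5.png'); cv2.imwrite('pics/s5z.png',cv2.resize(im[100:300,220:380],None,fx=3,fy=3,interpolation=cv2.INTER_CUBIC))
E
```

```text
t 13.225 pos [375.9  59.3 299.5] yaw 173.1 q [ 0.13 -0.03  1.84 -0.    1.33 -1.32] F [ 0.6 -0.4 -0.6] gap 11.6
shift [0.0007 0.0004 0.0635] turn [-0.0015  0.0004 -0.0022]
side bar 84 a [-43.   9.] b [-8.2 -3.6  1.9] z [183. 188. 206.]
side pot 712 a [-136.  -80.] b [-36.9 -30.4  31.1] z [188. 216. 237.]
scene bar 77 a [-46.   8.] b [-5.1 -1.3  4.6] z [184. 189. 208.]
scene pot 800 a [-138.  -82.] b [-33.6  -1.9  31.7] z [189. 214. 236.]
```

View pics/s5z.png

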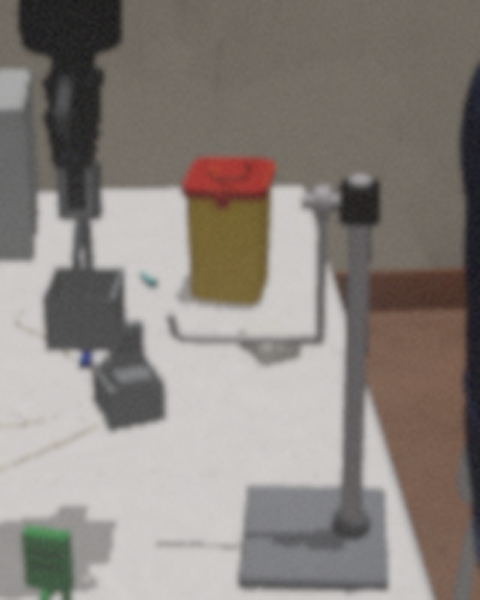

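View pics/scene5.png

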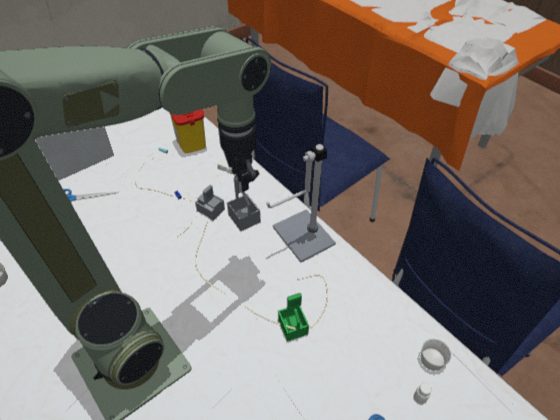

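Emit:
move_arm([
  [[0.001, 0, 0.03, -0.001, 0, -0.002, 0], [0.001, 0, 0.063, -0.001, 0, -0.002, 0], [0.001, 0, 0.063, -0.001, 0, -0.002, 0], [0.001, 0, 0.063, -0.001, 0, -0.002, 0]],
])

```text
time: 13.82
tool_pos: [376.9, 59.5, 239.2]
ee_rot: [0.058, 0.998, 0.0, 0.003]
force: [0.4, -0.5, -1.2]
finger_gap: 11.5
```

```bash
python3 - <<'E'
from h import *
P0=REST+2.73*SY
inc(np.r_[P0,236],173.3)
E
```

```text
t 13.825 pos [376.9  59.5 239.2] yaw 173.3 q [ 0.13  0.01  1.96 -0.    1.17 -1.33] F [ 0.4 -0.5 -1.2] gap 11.5
shift [-0.1084 -0.      0.0038] turn [ 0.0004  0.0038 -0.0001]
```

Emit:
move_arm([
  [[0, 0, 0, 0, 0, 0, 0], [-0.01, 0, 0, 0, 0, 0, 0], [-0.025, 0, 0, 0, 0, 0, 0], [-0.04, 0, 0, 0, 0, 0, 0], [-0.05, 0, 0, 0, 0, 0, 0], [-0.05, 0, 0, 0, 0, 0, 0]],
])

```text
time: 14.58
tool_pos: [426.6, 53.4, 238.2]
ee_rot: [0.059, 0.998, -0.0, 0.002]
force: [-0.2, 0.5, -1.4]
finger_gap: 11.8
```

```bash
python3 - <<'E'
from h import *
P0=REST+2.73*SY
for n in ['side','scene']: snap(n,n+'6')
inc(np.r_[P0,236],173.3)
im=cv2.imread('pics/side6.png'); c=cv2.imread('pics/scene6.png')
cv2.imwrite('pics/b6.png',np.hstack([cv2.resize(im[120:270,240:370],(390,450),interpolation=cv2.INTER_CUBIC),cv2.resize(c[130:260,210:340],(400,450),interpolation=cv2.INTER_CUBIC)]))
E
```

```text
t 14.675 pos [425.5  53.5 238.2] yaw 173.3 q [ 0.1   0.09  1.87 -0.    1.18 -1.35] F [-0.1  0.8 -1.9] gap 11.6
shift [-0.0594  0.0002  0.0024] turn [0.     0.0022 0.    ]
```

View pics/b6.png

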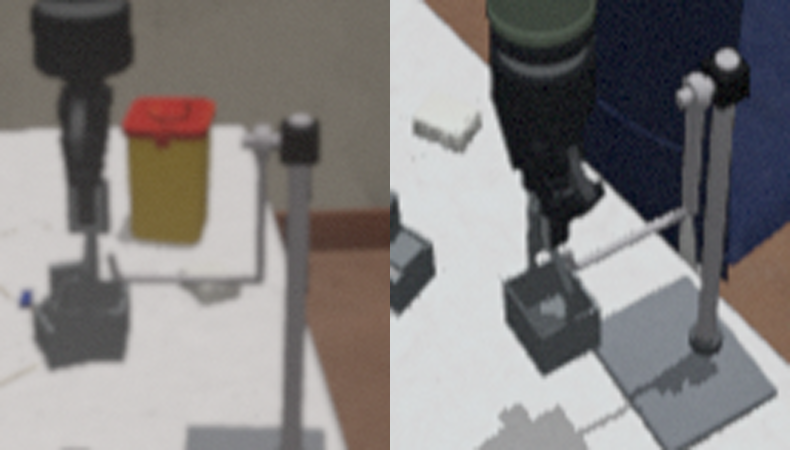

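The tip is just entering the arch with clearance above and below. I'll carry on.

Emit:
move_arm([
  [[-0.01, 0, 0.001, 0, 0.002, 0, 0], [-0.025, 0, 0.001, 0, 0.002, 0, 0], [-0.04, 0, 0.001, 0, 0.002, 0, 0], [-0.055, 0, 0.001, 0, 0.002, 0, 0], [-0.059, 0, 0.001, 0, 0.002, 0, 0], [-0.059, 0, 0.001, 0, 0.002, 0, 0], [-0.059, 0, 0.001, 0, 0.002, 0, 0]],
])

```text
time: 15.55
tool_pos: [484.0, 46.7, 237.7]
ee_rot: [0.058, 0.998, 0.0, 0.0]
force: [0.2, 0.5, -0.4]
finger_gap: 11.2
```

```bash
python3 - <<'E'
from h import *
P0=REST+2.73*SY
for n in ['side','scene']: snap(n,n+'7')
s,im,d=snap('wrist','w7')
inc(np.r_[P0,210],173.3)
im=cv2.imread('pics/side7.png'); c=cv2.imread('pics/scene7.png')
cv2.imwrite('pics/b7.png',np.hstack([cv2.resize(im[120:270,240:370],(390,450),interpolation=cv2.INTER_CUBIC),cv2.resize(c[130:260,230:360],(400,450),interpolation=cv2.INTER_CUBIC)]))
E
```

```text
t 15.7 pos [484.1  46.8 237.9] yaw 173.32 q [ 0.07  0.18  1.76 -0.    1.2  -1.38] F [-0.6 -0.1 -1.2] gap 11.6
shift [-0.0004  0.0001  0.0279] turn [0.0002 0.0009 0.0002]
```

View pics/b7.png

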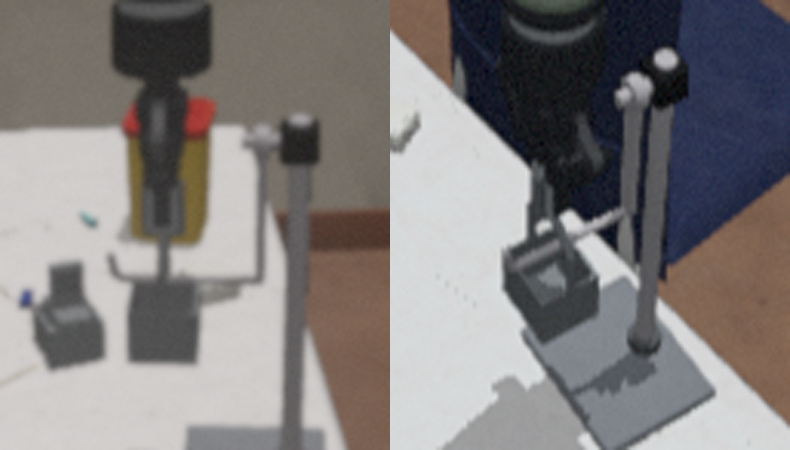

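View pics/w7.png

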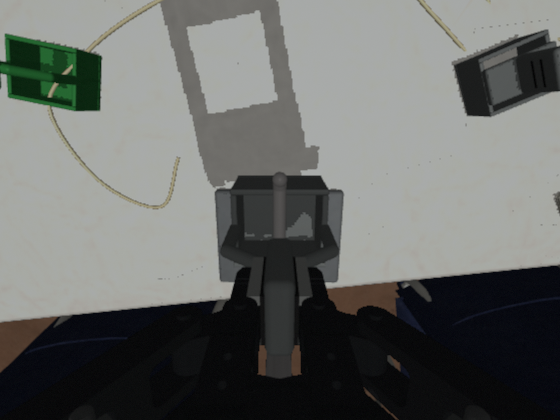

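Emit:
move_arm([
  [[0, 0, 0.008, 0, 0.001, 0, 0], [0, 0, 0.016, 0, 0.001, 0, 0], [0, 0, 0.022, 0, 0.001, 0, 0], [0, 0, 0.025, 0, 0.001, 0, 0], [0, 0, 0.025, 0, 0.001, 0, 0], [0, 0, 0.025, 0, 0.001, 0, 0]],
])

```text
time: 16.45
tool_pos: [484.7, 46.7, 213.0]
ee_rot: [0.058, 0.998, 0.0, 0.0]
force: [-0.1, -0.6, -0.9]
finger_gap: 11.5
```

```bash
python3 - <<'E'
from h import *
P0=REST+2.73*SY
s,im,d=snap('wrist','w8')
inc(np.r_[P0,209],173.3); 
for i in range(3): print(*np.round(bary2(),2), robot.sense()['force'].round(2))
E
```

```text
t 16.5 pos [484.6  46.7 213. ] yaw 173.31 q [ 0.07  0.2   1.8   0.    1.14 -1.38] F [-0.1  0.5 -1.4] gap 11.3
shift [0.0001 0.0001 0.004 ] turn [0.0002 0.0002 0.0001]
16.5 494.0 2.16 196.43 [ 0.17 -0.42 -1.35]
16.55 487.0 2.15 196.5 [-0.15  0.92 -1.4 ]
16.6 492.0 2.12 196.43 [-0.23 -0.76 -1.83]
```

Emit:
move_arm([
  [[0, 0, 0.001, 0, 0, 0, 0], [0, 0, 0.002, 0, 0, 0, 0], [0, 0, 0.003, 0, 0, 0, 0], [0, 0, 0.0035, 0, 0, 0, 0], [0, 0, 0.0035, 0, 0, 0, 0], [0, 0, 0.0035, 0, 0, 0, 0]],
])

```text
time: 17.4
tool_pos: [484.6, 46.7, 209.8]
ee_rot: [0.058, 0.998, 0.0, 0.0]
force: [-2.3, 0.0, 6.1]
finger_gap: 11.4
```

```bash
python3 - <<'E'
from h import *
P0=REST+2.73*SY
inc(np.r_[P0,209],173.3); 
for i in range(4): print(*np.round(bary2(),2), robot.sense()['force'].round(2))
E
```

```text
t 17.4 pos [484.6  46.7 209.8] yaw 173.31 q [ 0.07  0.2   1.81  0.    1.13 -1.38] F [-2.3  0.   6.1] gap 11.4
shift [0.0001 0.0001 0.0008] turn [0.0003 0.0004 0.0001]
17.4 503.0 2.12 196.65 [-1.55  1.02  5.42]
17.45 502.0 2.14 196.58 [-1.3  -0.5   5.85]
17.5 502.0 2.15 196.6 [-2.03  0.72  5.86]
17.55 500.0 2.16 196.7 [-1.79  0.13  5.03]
```

Contact shows at about +6 N. I'll ease up half a millimetre and let go slowly.

Emit:
move_arm([
  [[0, 0, -0.0005, 0, 0, 0, 0], [0, 0, -0.0005, 0, 0, 0, 0], [0, 0, -0.0005, 0, 0, 0, 0]],
], force=20)

```text
time: 17.98
tool_pos: [484.6, 46.7, 209.9]
ee_rot: [0.058, 0.998, 0.0, 0.0]
force: [-1.0, 0.2, 4.7]
finger_gap: 11.8
```

```bash
python3 - <<'E'
from h import *
P0=REST+2.73*SY
inc(np.r_[P0,209],173.3); 
for i in range(3): print(*np.round(bary2(),2), robot.sense()['force'].round(2))
E
```

```text
t 17.975 pos [484.6  46.7 209.9] yaw 173.31 q [ 0.07  0.2   1.81  0.    1.13 -1.38] F [-1.   0.2  4.7] gap 11.8
shift [0.     0.0001 0.0009] turn [0.0002 0.0001 0.0001]
17.98 504.0 2.09 196.63 [-1.15 -0.4   5.25]
18.02 502.0 2.1 196.62 [-1.56  0.59  3.9 ]
18.08 505.0 2.1 196.55 [-1.14  0.17  4.82]
```

Emit:
move_arm([
  [[0, 0, -0.001, 0, 0, 0, 0], [0, 0, -0.0015, 0, 0, 0, 0], [0, 0, -0.0015, 0, 0, 0, 0]],
])

```text
time: 18.5
tool_pos: [484.2, 46.6, 210.7]
ee_rot: [0.058, 0.998, 0.0, -0.001]
force: [1.1, 0.4, -0.7]
finger_gap: 11.8
```

```bash
python3 - <<'E'
from h import *
P0=REST+2.73*SY
inc(np.r_[P0,209],173.3); 
for i in range(3): print(*np.round(bary2(),2), robot.sense()['force'].round(2))
E
```

```text
t 18.5 pos [484.2  46.6 210.7] yaw 173.31 q [ 0.07  0.2   1.8   0.    1.14 -1.38] F [ 1.1  0.4 -0.7] gap 11.8
shift [-0.0003  0.0002  0.0017] turn [-0.     -0.0007  0.0001]
18.5 501.0 2.05 196.57 [-0.62  0.07 -1.4 ]
18.55 481.0 2.19 196.95 [-0.78  0.21 -1.7 ]
18.6 482.0 2.2 196.92 [ 0.13 -0.27 -2.5 ]
```

Emit:
move_arm([
  [[0, 0, 0.0004, 0, 0, 0, 0], [0, 0, 0.0007, 0, 0, 0, 0], [0, 0, 0.0007, 0, 0, 0, 0], [0, 0, 0.0007, 0, 0, 0, 0]],
])

```text
time: 19.15
tool_pos: [484.5, 46.7, 210.6]
ee_rot: [0.058, 0.998, 0.0, -0.0]
force: [0.8, 0.4, -1.2]
finger_gap: 11.6
```

```bash
python3 - <<'E'
from h import *
P0=REST+2.73*SY
inc(np.r_[P0,209],173.3); 
for i in range(3): print(*np.round(bary2(),2), robot.sense()['force'].round(2))
E
```

```text
t 19.15 pos [484.5  46.7 210.6] yaw 173.31 q [ 0.07  0.2   1.8   0.    1.13 -1.38] F [ 0.8  0.4 -1.2] gap 11.6
shift [-0.0001  0.0001  0.0016] turn [ 0.0002 -0.      0.0001]
19.15 500.0 2.07 196.65 [-0.57  0.08 -1.68]
19.2 499.0 2.08 196.7 [ 0.19  0.31 -0.9 ]
19.25 497.0 2.08 196.6 [ 0.08  0.2  -1.63]
```

Emit:
move_arm([
  [[0, 0, 0.0004, 0, 0, 0, 0], [0, 0, 0.0007, 0, 0, 0, 0], [0, 0, 0.0007, 0, 0, 0, 0]],
])

```text
time: 19.68
tool_pos: [484.6, 46.7, 210.1]
ee_rot: [0.058, 0.998, 0.0, 0.0]
force: [-0.5, -0.6, 0.9]
finger_gap: 11.8
```

```bash
python3 - <<'E'
from h import *
P0=REST+2.73*SY
inc(np.r_[P0,209],173.3); 
for i in range(3): print(*np.round(bary2(),2), robot.sense()['force'].round(2))
E
```

```text
t 19.675 pos [484.6  46.7 210.1] yaw 173.31 q [ 0.07  0.2   1.8   0.    1.13 -1.38] F [-0.5 -0.6  0.9] gap 11.8
shift [0.     0.0001 0.0011] turn [0.0002 0.0002 0.0001]
19.68 503.0 2.1 196.58 [-0.45  0.35  0.73]
19.73 501.0 2.1 196.64 [-0.35 -0.15  1.17]
19.77 501.0 2.1 196.61 [-0.73 -0.46  1.77]
```

Contact is light now (+1 N). I'll release gradually.

Emit:
move_arm([
  [[0, 0, 0, 0, 0, 0, 0.13], [0, 0, 0, 0, 0, 0, 0.14], [0, 0, 0, 0, 0, 0, 0.15], [0, 0, 0, 0, 0, 0, 0.16], [0, 0, 0, 0, 0, 0, 0.18], [0, 0, 0, 0, 0, 0, 0.2], [0, 0, 0, 0, 0, 0, 0.22], [0, 0, 0, 0, 0, 0, 0.25]],
])

```text
time: 20.82
tool_pos: [484.5, 46.7, 209.9]
ee_rot: [0.058, 0.998, 0.0, -0.0]
force: [0.1, -0.2, 0.5]
finger_gap: 21.3
```

```bash
python3 - <<'E'
from h import *
inc([484.6,46.7,290],173.3)
for i in range(8): print(*np.round(bary2(),2), robot.sense()['force'].round(2))
snap('wrist','w9')
E
```

```text
t 20.825 pos [484.5  46.7 209.9] yaw 173.31 q [ 0.07  0.2   1.81  0.    1.13 -1.38] F [ 0.1 -0.2  0.5] gap 21.3
shift [-0.0001  0.     -0.0801] turn [ 0.0002 -0.0001  0.0001]
20.82 504.0 2.08 196.66 [ 0.31 -0.67 -0.19]
20.88 510.0 2.06 196.57 [-0.62  0.17  0.84]
20.92 504.0 2.07 196.69 [ 0.88 -0.8   0.94]
20.98 503.0 2.09 196.61 [-0.22 -0.49  0.05]
21.02 507.0 2.06 196.6 [ 0.23 -0.49 -0.34]
21.08 505.0 2.03 196.7 [-0.21 -0.61  0.36]
21.12 505.0 2.06 196.53 [-0.38 -0.09 -0.57]
21.18 507.0 2.03 196.62 [ 0.47 -0.24 -0.85]
```

View pics/w9.png

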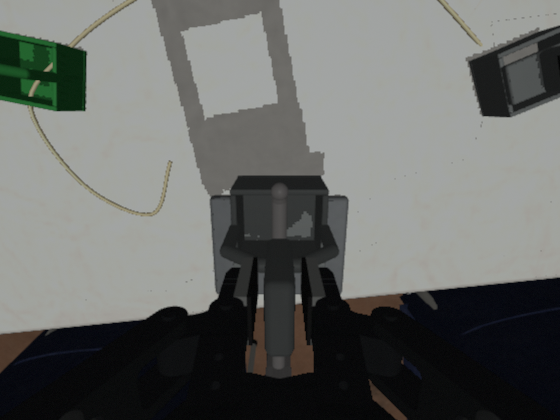

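Quiet between the open jaws. Next is a straight retreat upward.

Emit:
move_arm([
  [[0, 0, -0.005, 0, 0, 0, 0.3], [0, 0, -0.015, 0, 0, 0, 0.3], [0, 0, -0.03, 0, 0, 0, 0.3], [0, 0, -0.05, 0, 0, 0, 0.3], [0, 0, -0.08, 0, 0, 0, 0.3], [0, 0, -0.12, 0, 0, 0, 0.3], [0, 0, -0.12, 0, 0, 0, 0.3], [0, 0, -0.12, 0, 0, 0, 0.3]],
])

```text
time: 22.28
tool_pos: [484.2, 46.7, 330.0]
ee_rot: [0.058, 0.998, 0.0, -0.0]
force: [0.4, 0.6, -0.4]
finger_gap: 25.8
```

```bash
python3 - <<'E'
from h import *
P0=REST+2.73*SY
inc(np.r_[P0,300],173.3)
for i in range(10):
    s=robot.sense(); im,d=robot.get_image('wrist'); P=cloud('wrist',d,s); q=P[...,:2]-REST; a=q@SX;b=q@SY;z=P[...,2]
    m=(d>0)&(abs(a+40)<12)&(abs(b)<20)&(z>175)&(z<215); t=(d>0)&(abs(a)<25)&(abs(b)<20)&(z>233)&(z<250); r=(d>0)&(z>130)&(z<150)&(abs(a)<45)&(abs(b)<50)
    print(round(s['time'],2),'bar',b[m].mean().round(2),'tabtop',t.sum(),a[t].mean().round(2),b[t].mean().round(2),np.median(z[t]).round(1),'rim b',np.percentile(b[r],[2,98]).round(1))
snap('wrist','w10')
for n in ['side','scene']: snap(n,n+'10')
im=cv2.imread('pics/side10.png'); c=cv2.imread('pics/scene10.png')
cv2.imwrite('pics/b10.png',np.hstack([cv2.resize(im[120:270,240:370],(390,450),interpolation=cv2.INTER_CUBIC),cv2.resize(c[130:260,230:360],(400,450),interpolation=cv2.INTER_CUBIC)]))
E
```

```text
t 22.275 pos [484.2  46.7 330. ] yaw 173.31 q [ 0.07  0.13  1.59  0.    1.42 -1.38] F [ 0.4  0.6 -0.4] gap 25.8
shift [-0.0004  0.0002  0.03  ] turn [ 0.0002 -0.0001  0.0001]
22.27 bar 2.19 tabtop 693 -3.94 2.15 240.1 rim b [-29.3  34. ]
22.32 bar 2.38 tabtop 699 -3.9 2.11 240.1 rim b [-29.3  33.9]
22.38 bar 2.44 tabtop 706 -3.73 2.09 240.0 rim b [-29.4  33.9]
22.43 bar 2.41 tabtop 708 -3.77 2.06 240.1 rim b [-29.3  33.9]
22.48 bar 2.35 tabtop 697 -4.0 2.09 240.1 rim b [-29.3  33.9]
22.52 bar 2.17 tabtop 704 -3.9 2.11 240.1 rim b [-29.3  33.9]
22.57 bar 2.17 tabtop 697 -3.81 2.12 240.1 rim b [-29.4  34. ]
22.62 bar 2.21 tabtop 700 -3.77 2.14 240.0 rim b [-29.4  34. ]
22.68 bar 2.21 tabtop 701 -3.79 2.17 240.1 rim b [-29.3  34. ]
22.73 bar 2.21 tabtop 700 -3.88 2.16 240.0 rim b [-29.3  34. ]
```

View pics/b10.png

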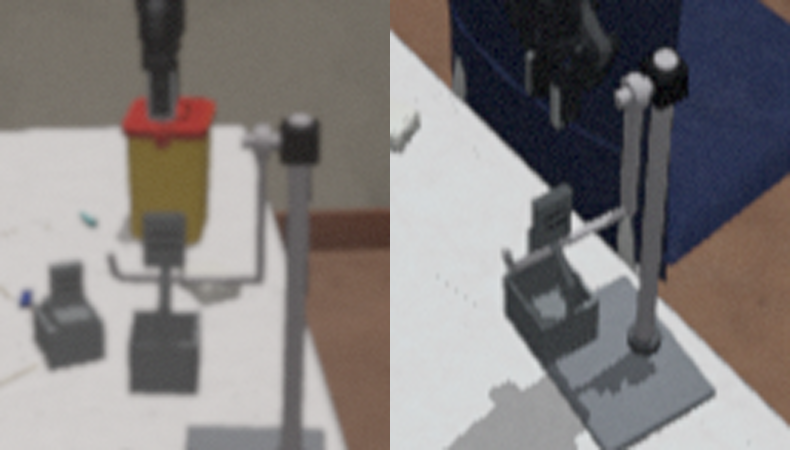

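View pics/w10.png

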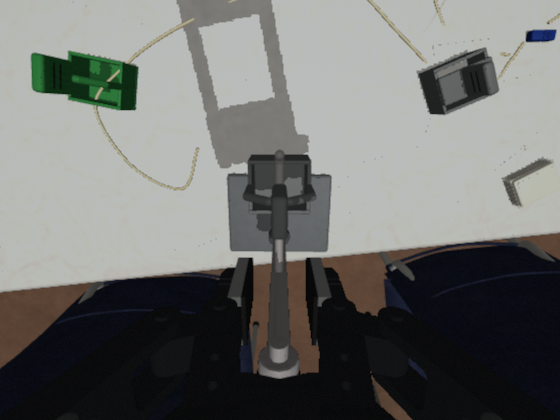

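```bash
python3 - <<'E'
from h import *
print(robot.sense()['time'], robot.sense()['force'].round(2)); print(robot.job_done())
E
```

```text
22.925 [-0.23  0.75 -0.53]
the job is handed in; nothing more can be done
None
```

The grey arched caddy now hangs upright on the hook, and I handed the job in at 22.9 s of the 72 s allowed.

- **Stopping the hook:** It was swinging about ±40 mm. I lowered the open jaws over the bar as it passed the middle, closed on it, shifted 0.5 mm to the measured swing centre and let go slowly. The bar then moved by only about 0.05 mm.
- **Hanging the caddy:** I gripped it by the tab, carried it upright with a half turn, slid the arch over the tip and set it down on the bar. The first touch pressed with about 6 N, so I eased back to about 1 N before letting go.

**Last checks:**
- **Position and stillness:** The top of the tab was at 240 mm (241 expected). It moved by about 0.1 mm over half a second.
- **Bar reading:** It varied by about 0.3 mm just after the gripper backed off, then settled at 2.2 mm (2.1 before hanging).
- **Clearance:** The gripper stood about 120 mm above its release height, touching nothing.
- **Low caddy:** It looked unmoved in the pictures; I did not measure it again.
- **Disagreements:** The fixed and wrist cameras differed by about 2 mm in locating the bar, within their calibration. Along the bar, the wrist camera put the tab about 4 mm outward of the seat, of which about 2 mm looks like camera bias.

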